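Restock the counter caddy and lock its sprung sign mast at the mark

ROBOT

A 7-joint arm with a two-finger parallel gripper is mounted at the origin on the work surface. World frame = base frame: x ahead of the robot, y to its left, z up, the work surface at z = 0. Lengths are in m, angles in rad, forces in N, time in s.
With the tool pointing down it reaches from about 0.425 to 0.8 m from the base axis. Payload 8.3 kg.
Tool frame: the origin (TCP) lies on the centre line of the jaws, within the pads' length; the fingertips stand 25 mm ahead of it and the grasp point (between the pads) lies 6 mm ahead of it; z points along the fingers, y is the line along which they close (so a half turn about z gives the same grasp; the last joint's range is limited). The gripper opens to 85 mm and grips with 20 to 120 N. Pads are 22 mm wide; open, the fingers measure 114 mm over their backs; the gripper's body (76 mm by 85 mm) begins 54 mm behind the grasp point. The pads swing forward as they close: fully open they stand 13 mm farther back than shut.
Start: joints at [-1.261, 0.383, 0.016, 1.37, -0.006, 1.388, -0.046], TCP at [0.228, 0.582, 0.23] pointing down, gripper open.
Joint ranges: [-2.95, 2.95], [-0.25, 2.06], [-1.52, 1.56], [0.18, 2.33], [-1.44, 4.58], [0.02, 2.06], [-3.01, 3.01]. Speed limits (rad/s): [2.39, 2.39, 3.01, 3.01, 3.14, 3.14, 3.14].

INTERFACE

Orientations are given as a 3x3 rotation matrix whose columns are the frame's x, y, z axes.
In Python, from station import readout, cams, workorder gives the robot as it stands. The module is installed in compiled form; this text tells all that it offers.
- The arm moves only by the tool move_arm, never from a script. Its argument "series" is a list of rows, each a list of 7 numbers: the shift along the world's x, y, z in mm, then the turn, a rotation vector about the world's x, y, z in degrees, then the finger opening in mm, from 0 to 85.4. In form: [[tx, ty, tz, rx, ry, rz, fingers], ...]. A call has 1 to 20 rows; each row is the pose to reach, as a shift and turn from the pose commanded when the call began; what a row does not reach only later rows make up. A row lasts 1/10 s, in which the tool goes at most 50 mm and 8.59 degrees, less where a joint would pass 70% of its speed; a pose out of reach is approached as far as the arm can. A call with a gripper value outside its range is refused whole. The fingers move at their own pace and stop on an object; the grip force is fixed at half the most. Time passes only in rows, so rows that repeat a pose let the fingers close. It gives the time, the measured TCP pose, the force, the opening and the grip force at its end, in the units of the state.
- readout.sense(): the state, without advancing time (a new reading comes with each control period).
- cams.capture(name): name is "side" or "top"; returns a dict with "pixels" (420x560x3 uint8, red, green, blue), "depth" (420x560 float32, m along the optical axis (not along the pixel's ray), 0 where there is no reading), "intrinsics" (3x3 intrinsics, pixels), "dist" ([k1, k2, p1, p2, k3] as OpenCV has them; the pictures are not rectified), "cam_to_world" (4x4, takes a point from camera to world coordinates). Camera axes: x right, y down, z forward; pixel columns grow to the right and rows downward; lengths in m; the calibration is good to about 2 mm. A picture is of the moment at which its call begins.
- workorder.sign_off(): hands the job in; it is judged then, once.
The state is a dict: "clock": time; "joint_positions": joint angles; "dq": joint speeds; "effort": joint torques, N m; "tool_pos": TCP position; "eef_rot": TCP orientation; "ft_force": force on the tool from outside, world axes, zero at the start; "ft_torque": the same for the moment, N m; "gripper_width": finger opening in m; "finger_force": force on a finger pad.
Only numpy, scipy, OpenCV 4.12 (cv2) and the standard library are available. Lean on these libraries where they do the work, as an engineer would, in place of code of your own. Each camera call takes 0.05 s, during which the arm holds its last target. There are 200 camera calls.

TASK

Get the drinks counter's wooden caddy ready: stand the round jar of pearls and the square steel tin from the tray upright, side by side, down in its empty bay. Then take hold of the sprung sign mast, push it down until its black ring mark meets the top of the cam ring and, without letting it move off the mark, swing the cam lever fully closed. Finish still gripping the mast at the mark, lever closed, so that a colleague can fit the locking pin; leave the cups, straws, syrup and spoon where they are.

Things in the scene. Friction and masses are not known exactly. Their poses are not given: they have to be found in the camera images.
- caddy: Fixed wooden counter caddy, 80 x 222 mm, walls to 45 mm above the counter; origin on the counter, long side along its y, z up. Open bay in its +y part; at its -y end a steel mast stands on a deck, axis at x 0, y -75 mm: 27 mm outer tube, then a black clamp collar 38 mm across, 106 to 132 mm up (its ear reaches 28 mm to +y of the axis). Nothing else round the mast is higher than 50 mm.
- bay (a point): Centre of the bay's floor, 6 mm above the counter; axes as the caddy's. The bay is 64 mm wide along x, 122 mm long along y, with 8 mm walls rising 39 mm above its floor; it holds the jar and the tin in a row along y, either order.
- ring_top (a point): Fixed point on the mast's axis, 140 mm above the counter, level with the top face of the cam ring (the aluminium ring, 38 mm across, on top of the collar).
- mast (a joint): Height of the sliding inner mast over its set position, m: 0 when the underside of its black ring mark is level with the cam ring's top, positive higher; travel -0.030 to 0.078. Starts 0.047 to 0.069 high; pushing it to the mark takes about 11 N, and it springs back up to about 0.045 when let go. The cam lever alone, without its pin, does not hold it against the spring.
- mast_top (a point): Centre of the top end of the inner mast, a round steel tube of 20 mm diameter with a 5 mm black cap flush on it. The black ring mark (4 mm wide) has its underside 50 mm below this point, so the top stands 190 mm above the counter at the mark. The inner mast slides straight up and down and turns freely in the outer tube.
- mast_tube: The inner mast itself; its origin is the point on the mast's axis at the underside of the black ring mark.
- lever (a joint): Cam lever angle about the mast's axis, rad: 0 fully closed (at its stop), growing as it opens counterclockwise seen from above; starts 0.75 to 1.15, travel to 1.35. It closes clockwise seen from above, stays where it is left and moves at about 0.06 N m. Fingers that grip the mast with their tips 142 to 156 mm above the counter sweep the blade when turned about the mast's axis.
- lever_tip (a point): Outer end of the lever, half-way up the blade: 60 mm from the mast's axis, 150 mm above the counter. The lever is an aluminium ring round the mast (132 to 140 mm up) with one upright radial blade, 6 mm thick, 13 to 60 mm from the axis (10 mm post at its end), 134 to 166 mm above the counter. Closed, the blade points to the caddy's -y; at angle a it is turned counterclockwise by a from there.
- jar_mid (a point): Centre, half-way up (49 mm above its underside), of the clear jar of black pearls with a steel lid: 54 mm diameter, 98 mm tall, 0.26 kg; straight-sided up to 78 mm. Stands on the tray, 5 mm above the counter.
- tin_mid (a point): Centre, half-way up (49 mm above its underside), of the square steel tin: 54 x 54 mm, 86 mm high plus a round lid knob to 98 mm, 0.22 kg; x and y axes square to its sides. Stands on the tray.
- tray: Fixed brown serving tray, 360 x 340 mm, floor 5 mm, rim 19 mm above the counter; origin under its centre. The jar, the tin and the two cups stand on it.
- cup_a: Lidded clear cup with pearls, 92 mm across, 104 mm tall, on the tray; leave it. Origin at its underside's centre.
- cup_b: Second such cup on the tray; leave it.
- straws: Clear cup with black straws, 90 mm across, 215 mm tall, on the counter; leave it. Origin at its underside's centre.
- syrup: Amber syrup bottle, 60 mm across, 180 mm tall, on the counter; leave it. Origin at its underside's centre.
- spoon: Spoon, 170 mm long, lying on the counter; leave it.
- jar: The jar itself, origin at its underside's centre (see its mid point).
- tin: The tin itself, origin at its underside's centre (see its mid point).

How it is judged:
On the way, in this order (a step that is already met when the one before it is completed fails the run):
1. the jar and the tin stand upright in the caddy's bay, let go (x of jar_mid in the frame of bay between -0.012 and 0.012 m and y of jar_mid in the frame of bay between -0.04 and 0.04 m and z of each of jar_mid, tin_mid in the frame of bay below 0.053 m and angle between each of jar_mid, tin_mid's own z axis and vertical below 0.12 rad and x of tin_mid in the frame of bay between -0.012 and 0.012 m and y of tin_mid in the frame of bay between -0.04 and 0.04 m and contact force between the fingers and jar below 0.1 N and contact force between the fingers and tin below 0.1 N), for 0.2 s.
2. the mast is gripped at its mark (within 5 mm) while the lever is still open (over 0.5 rad) (value of joint mast between -0.005 and 0.005 m and contact force between the fingers and mast_tube above 2 N and value of joint lever above 0.5 rad), for 0.2 s.
3. the lever is closed (below 0.1 rad) with the mast still gripped at its mark (value of joint mast between -0.005 and 0.005 m and contact force between the fingers and mast_tube above 2 N and value of joint lever below 0.1 rad), for 0.2 s.
At the end, for the whole second after the job is handed in: The fingers still grip the mast (more than 2 N) with its ring mark within 5 mm of the top of the cam ring and the lever within 0.1 rad of fully closed; the jar and the tin stand on the floor of the bay, upright within 0.12 rad, inside its walls (all of step 3 and x of jar_mid in the frame of bay between -0.012 and 0.012 m and y of jar_mid in the frame of bay between -0.04 and 0.04 m and z of each of jar_mid, tin_mid in the frame of bay below 0.053 m and angle between each of jar_mid, tin_mid's own z axis and vertical below 0.12 rad and x of tin_mid in the frame of bay between -0.012 and 0.012 m and y of tin_mid in the frame of bay between -0.04 and 0.04 m); the arm keeps its last pose, push and grip.
It fails at once if a cup, the straws or the syrup tipped over, or any of these or the spoon pushed more than 40 mm from where it stood (distance of any of cup_a, cup_b, straws, syrup, spoon from where it was at the start of the episode above 0.04 m or angle between any of cup_a, cup_b, straws, syrup's own z axis and vertical above 0.5 rad).
It fails at once if the cam lever swung nearly closed (below 0.4 rad) while the mast is more than 9 mm from its mark (value of joint lever below 0.4 rad and (value of joint mast above 0.009 m or value of joint mast below -0.009 m)).
It also fails if it takes over 72 s, if anything falls off the work surface, if the arm or the gripper's body presses on something with over 40 N, if the wrist force passes 120 N, or if a joint passes its speed limit or range.

## Working session

There is one attempt and no reset: what is moved stays moved. The work goes in short steps, Python scripts to look and compute and a tool call to move; the robot and the scene stay as the last step left them, time stands still between calls to the robot, and variables do not carry over. Pictures are saved under pics/ and viewed, at most 10 in all, crops included, and the job is handed in when it is done.

Besides the shell and the picture viewer there is one more tool, called after "Emit:" by a JSON object that holds its "api" and its "payload". move_arm: Moves the arm, as the interface text tells. Its arguments: {"type":"object","properties":{"series":{"type":"array"}},"required":["series"]}

```bash
mkdir -p pics; cat > h.py <<'E'
import numpy as np, cv2
from station import readout, cams, workorder
def cap(name, png=None):
    c=cams.capture(name)
    if png: cv2.imwrite('pics/'+png, c['pixels'][:,:,::-1])
    return c
def cloud(c):
    d=c['depth']; h,w=d.shape
    u,v=np.meshgrid(np.arange(w),np.arange(h))
    p=cv2.undistortPoints(np.stack([u,v],-1).reshape(-1,1,2).astype(np.float64),c['intrinsics'],c['dist']).reshape(h,w,2)
    P=np.stack([p[...,0]*d,p[...,1]*d,d],-1)
    T=c['cam_to_world']; W=P@T[:3,:3].T+T[:3,3]
    W[d==0]=np.nan
    return W
E
python3 - <<'E'
from h import *
s=readout.sense(); print(s)
for n in('top','side'):
    c=cap(n,n+'0.png'); np.savez(n+'0.npz',**c); print(c['cam_to_world'])
E
```

```text
{'clock': 0.0, 'joint_positions': array([-1.26087444,  0.38423595,  0.01638025,  1.3711399 , -0.00628401,
        1.38819188, -0.04651593]), 'dq': array([ 1.38577274e-03,  7.51227653e-04, -8.92430669e-04, -2.06042122e-03,
        7.48609647e-05, -3.22062009e-05, -1.11400392e-03]), 'effort': array([ 7.94828211e-04, -6.27598429e+01,  8.44704341e-01, -3.71834350e+01,
        1.66006561e-02,  1.39646558e-02, -2.02265869e-05]), 'tool_pos': array([0.22744785, 0.58161359, 0.22938675]), 'eef_rot': array([[-9.31319605e-01,  3.64202372e-01, -6.52379177e-04],
       [ 3.64202953e-01,  9.31317845e-01, -1.81139717e-03],
       [-5.21427783e-05, -1.92458812e-03, -9.99998147e-01]]), 'ft_force': array([ 0.44962188, -0.10383731,  1.00039875]), 'ft_torque': array([ 0.01630509, -0.00875941,  0.03832903]), 'finger_force': 0.0, 'gripper_width': 0.08551002643099478}
[[ 0.01352903 -0.99649972  0.08249407  0.50616811]
 [-0.99954315 -0.01124802  0.02805295 -0.01041877]
 [-0.02702687 -0.08283591 -0.99619665  1.1903961 ]
 [ 0.          0.          0.          1.        ]]
[[ 0.99876616 -0.03376599  0.03641449  0.55337425]
 [-0.04909966 -0.56154761  0.82598638 -1.11056326]
 [-0.00744178 -0.82675519 -0.56251265  0.91668508]
 [ 0.          0.          0.          1.        ]]
```

View pics/top0.png

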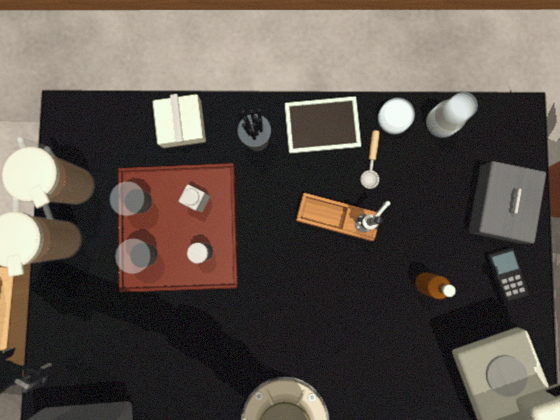

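View pics/side0.png

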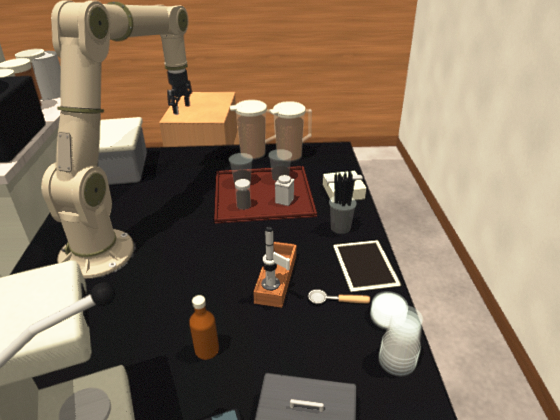

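The top view shows the tin at (193,197), the jar at (198,253), the cups at (130,198) and (135,256), the caddy from (300,203) to (378,232), and the mast near (368,222) with its lever toward (387,206). In the side view the mast stands at (268,255), the jar at (243,195) and the tin at (285,192).

```bash
cat > m.py <<'E'
from h import *
C={n:dict(np.load(n+'0.npz')) for n in('top','side')}
W={n:cloud(C[n]) for n in C}
def sel(n,box,z):
    u0,v0,u1,v1=box; p=W[n][v0:v1,u0:u1].reshape(-1,3); p=p[~np.isnan(p[:,0])]
    return p[(p[:,2]>z[0])&(p[:,2]<z[1])]
def rect(p): return cv2.minAreaRect((p[:,:2]*1000).astype(np.float32))
E
python3 - <<'E'
from m import *
np.set_printoptions(precision=4,suppress=True)
for n,b in(('tin',(172,178,222,222)),('jar',(180,235,222,275))):
    p=sel('top',b,(.03,.2)); print(n,len(p),p[:,2].max(),np.percentile(p[:,2],[5,25,50,75,95]))
    t=p[p[:,2]>.09]; print(' >90',len(t),t.mean(0),rect(t), cv2.minEnclosingCircle((t[:,:2]*1000).astype(np.float32)))
    t=p[(p[:,2]>.083)&(p[:,2]<.097)]; print(' body',len(t),rect(t))
for n,b in(('tin',(265,170,305,215)),('jar',(225,172,262,215))):
    p=sel('side',b,(.03,.2)); 
    for z in((.03,.085),(.086,.096),(.097,.11)):
        t=p[(p[:,2]>z[0])&(p[:,2]<z[1])]
        if len(t)>3: print('side',n,z,len(t),t.mean(0),t.min(0),t.max(0),rect(t))
p=sel('top',(285,185,400,250),(.03,.05)); print('caddy',len(p),rect(p))
p=sel('top',(340,190,400,240),(.05,.3)); 
for z in np.arange(.05,.27,.02):
    t=p[(p[:,2]>z)&(p[:,2]<z+.02)]
    if len(t): print(z,len(t),t.mean(0),rect(t))
p=sel('side',(240,215,310,300),(.05,.3)); print('side')
for z in np.arange(.05,.27,.02):
    t=p[(p[:,2]>z)&(p[:,2]<z+.02)]
    if len(t): print(z,len(t),t.mean(0),rect(t))
p=sel('side',(245,235,300,310),(.03,.05)); print('caddy side',len(p),rect(p))
for n,b in(('syrup',(405,260,465,310)),('straws',(225,100,280,160)),('cupa',(105,175,155,220)),('cupb',(105,230,160,280))):
    p=sel('top',b,(.03,.3)); print(n,len(p),p[:,2].max(),np.median(p,0))
# crops
for n,(u0,v0,u1,v1) in (('top',(285,180,405,250)),('side',(225,155,315,310))):
    pass
a=C['top']['pixels'][180:250,285:405]; b=C['side']['pixels'][215:310,235:315]
a=cv2.resize(a,None,fx=4,fy=4,interpolation=cv2.INTER_CUBIC); b=cv2.resize(b,None,fx=3,fy=3,interpolation=cv2.INTER_CUBIC)
o=np.zeros((300,780,3),np.uint8); o[:280,:480]=a; o[:285,500:740]=b
cv2.imwrite('pics/crop0.png',o[:,:,::-1])
E
```

```text
tin 478 0.10938192795593005 [0.0473 0.0893 0.0935 0.1034 0.1062]
 >90 344 [0.6189 0.2608 0.0992] ((619.7703247070312, 262.40521240234375), (53.261070251464844, 52.284202575683594), 64.25029754638672) ((619.9254760742188, 263.4591064453125), 35.16838836669922)
 body 188 ((619.3070068359375, 262.9452209472656), (55.42762756347656, 53.63284683227539), 64.21846771240234)
jar 404 0.11065911443036369 [0.045  0.0999 0.1029 0.1045 0.1069]
 >90 318 [0.4693 0.2381 0.1035] ((468.8384094238281, 238.34413146972656), (50.42045593261719, 50.991127014160156), 0.9601073265075684) ((469.0721130371094, 238.72708129882812), 26.420700073242188)
 body 22 ((470.04217529296875, 220.5192108154297), (48.415000915527344, 14.63144302368164), 1.8307677507400513)
side tin (0.03, 0.085) 340 [0.6162 0.2881 0.0538] [0.5764 0.2211 0.0303] [0.6533 0.4293 0.0849] ((617.9032592773438, 324.1671447753906), (72.37653350830078, 206.61203002929688), 3.2192811965942383)
side tin (0.086, 0.096) 72 [0.6182 0.2477 0.0906] [0.5868 0.2277 0.0865] [0.6531 0.2761 0.0958] ((618.9381103515625, 259.79132080078125), (51.52687072753906, 
[... 3312 characters left out ...]
), (20.805313110351562, 13.050881385803223), 4.813473701477051)
0.21000000000000002 48 [ 0.5562 -0.2191  0.2204] ((556.2164916992188, -217.61219787597656), (12.69688606262207, 18.297733306884766), 86.30892944335938)
0.23000000000000004 46 [ 0.5571 -0.2155  0.2363] ((556.502197265625, -214.7161407470703), (17.192991256713867, 21.755264282226562), 36.563697814941406)
caddy side 800 ((574.200927734375, -142.57757568359375), (228.77622985839844, 81.80377960205078), 75.75721740722656)
syrup 680 0.18413733954348022 [ 0.3949 -0.3803  0.1208]
straws 988 0.21658483438894272 [0.7941 0.0879 0.1067]
cupa 1046 0.11644080380123945 [0.6101 0.4255 0.1095]
cupb 1068 0.11571954141450003 [0.4598 0.4045 0.1095]
```

View pics/crop0.png

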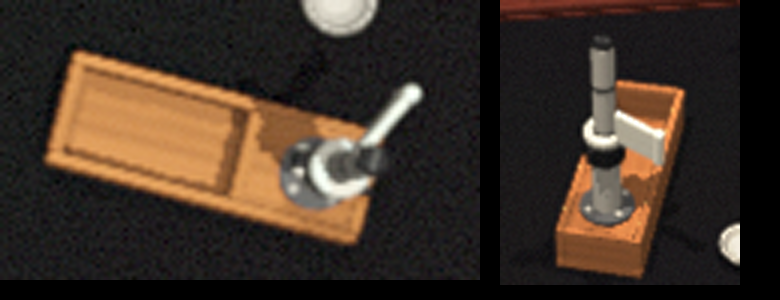

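Emit:
{"api": "move_arm", "payload": {"series": [[241, -343, -10, 0, 0, -83, 85], [241, -343, -10, 0, 0, -83, 85], [241, -343, -10, 0, 0, -83, 85], [241, -343, -10, 0, 0, -83, 85], [241, -343, -10, 0, 0, -83, 85], [241, -343, -10, 0, 0, -83, 85], [241, -343, -10, 0, 0, -83, 85], [241, -343, -10, 0, 0, -83, 85], [241, -343, -10, 0, 0, -83, 85], [241, -343, -10, 0, 0, -83, 85], [241, -343, -10, 0, 0, -83, 85], [241, -343, -10, 0, 0, -83, 85], [241, -343, -10, 0, 0, -83, 85], [241, -343, -10, 0, 0, -83, 85], [241, -343, -10, 0, 0, -83, 85], [241, -343, -10, 0, 0, -83, 85]]}}

```text
clock: 1.7
tool_pos: [0.4685, 0.2393, 0.2204]
eef_rot: [[0.247, 0.969, -0.0], [0.969, -0.247, 0.0], [0.0, -0.0, -1.0]]
ft_force: [0.7, -0.0, -0.0]
gripper_width: 0.0848
finger_force: 0.0
```

Emit:
{"api": "move_arm", "payload": {"series": [[0, 0, -50, 0, 0, 0, 85], [0, 0, -90, 0, 0, 0, 85], [0, 0, -120, 0, 0, 0, 85], [0, 0, -143, 0, 0, 0, 85], [0, 0, -143, 0, 0, 0, 85], [0, 0, -143, 0, 0, 0, 85], [0, 0, -143, 0, 0, 0, 40], [0, 0, -143, 0, 0, 0, 40], [0, 0, -143, 0, 0, 0, 40], [0, 0, -143, 0, 0, 0, 40], [0, 0, -143, 0, 0, 0, 40], [0, 0, -143, 0, 0, 0, 40], [0, 0, -143, 0, 0, 0, 40], [0, 0, -143, 0, 0, 0, 40], [0, 0, -143, 0, 0, 0, 40]]}}

```text
clock: 3.2
tool_pos: [0.4698, 0.2397, 0.0793]
eef_rot: [[0.248, 0.969, 0.003], [0.969, -0.248, 0.002], [0.003, 0.002, -1.0]]
ft_force: [-0.6, -1.0, 6.6]
gripper_width: 0.0511
finger_force: 61.2
```

Emit:
{"api": "move_arm", "payload": {"series": [[0, 0, 30, 0, 0, 0, 40], [0, 0, 80, 0, 0, 0, 40], [30, -50, 80, 0, 0, 0, 40], [122, -312, 80, 0, 0, 0, 40], [122, -312, 80, 0, 0, 0, 40], [122, -312, 80, 0, 0, 0, 40], [122, -312, 80, 0, 0, 0, 40], [122, -312, 80, 0, 0, 0, 40], [122, -312, 80, 0, 0, 0, 40], [122, -312, 80, 0, 0, 0, 40], [122, -312, 80, 0, 0, 0, 40], [122, -312, 80, 0, 0, 0, 40], [122, -312, 80, 0, 0, 0, 40]]}}

```text
clock: 4.5
tool_pos: [0.5905, -0.071, 0.1574]
eef_rot: [[0.245, 0.969, -0.0], [0.969, -0.245, 0.001], [0.001, -0.0, -1.0]]
ft_force: [0.6, -0.2, -2.3]
gripper_width: 0.0512
finger_force: 63.6
```

```bash
python3 - <<'E'
from h import *
np.set_printoptions(precision=4,suppress=True)
s=readout.sense(); print(s['tool_pos'],s['ft_force'],s['gripper_width'])
a=cap('top');b=cap('side')
A=cv2.resize(a['pixels'][170:260,270:390],None,fx=3,fy=3); B=cv2.resize(b['pixels'][180:310,220:340],None,fx=3,fy=3)
o=np.zeros((400,740,3),np.uint8);o[:270,:360]=A;o[:390,370:730]=B
cv2.imwrite('pics/jar1.png',o[:,:,::-1])
E
```

```text
[ 0.5905 -0.071   0.1574] [ 0.6233 -0.2431 -2.2991] 0.051199398514565495
```

View pics/jar1.png

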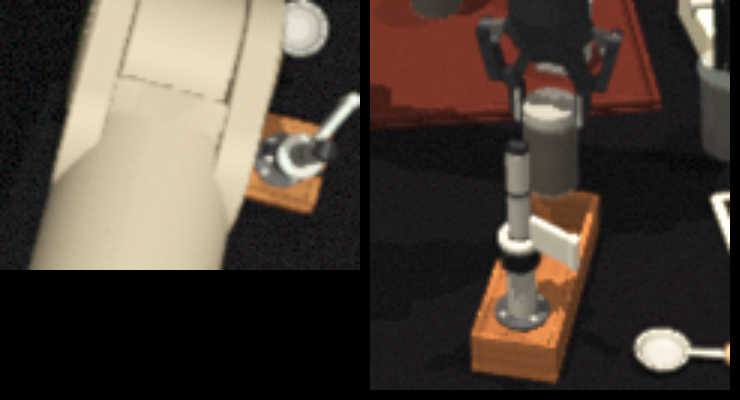

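Emit:
{"api": "move_arm", "payload": {"series": [[1, -2, -20, 0, 0, 0, 40], [1, -2, -40, 0, 0, 0, 40], [1, -2, -55, 0, 0, 0, 40], [1, -2, -66, 0, 0, 0, 40], [1, -2, -73, 0, 0, 0, 40], [1, -2, -75, 0, 0, 0, 40], [1, -2, -75, 0, 0, 0, 40]]}}

```text
clock: 5.3
tool_pos: [0.5918, -0.075, 0.0826]
eef_rot: [[0.248, 0.969, 0.0], [0.969, -0.248, -0.0], [0.0, 0.0, -1.0]]
ft_force: [0.0, -0.2, -1.2]
gripper_width: 0.0514
finger_force: 63.6
```

Emit:
{"api": "move_arm", "payload": {"series": [[1, 2, 0, 0, 0, 0, 40], [1, 2, -2, 0, 0, 0, 40], [1, 2, -2, 0, 0, 0, 40], [1, 2, -2, 0, 0, 0, 85], [1, 2, -2, 0, 0, 0, 85], [1, 2, -2, 0, 0, 0, 85], [1, 2, -2, 0, 0, 0, 85], [1, 2, -2, 0, 0, 0, 85], [1, 2, 20, 0, 0, 0, 85], [1, 2, 60, 0, 0, 0, 85], [1, 2, 120, 0, 0, 0, 85], [1, 2, 120, 0, 0, 0, 85], [1, 2, 120, 0, 0, 0, 85]]}}

```text
clock: 6.6
tool_pos: [0.594, -0.0733, 0.205]
eef_rot: [[0.248, 0.969, 0.005], [0.969, -0.248, 0.0], [0.001, 0.005, -1.0]]
ft_force: [-0.5, -0.1, -0.8]
gripper_width: 0.0848
finger_force: 0.0
```

Emit:
{"api": "move_arm", "payload": {"series": [[26, 334, 0, 0, 0, -11.4, 85], [26, 334, 0, 0, 0, -11.4, 85], [26, 334, 0, 0, 0, -11.4, 85], [26, 334, 0, 0, 0, -11.4, 85], [26, 334, 0, 0, 0, -11.4, 85], [26, 334, 0, 0, 0, -11.4, 85], [26, 334, 0, 0, 0, -11.4, 85], [26, 334, 0, 0, 0, -11.4, 85], [26, 334, 0, 0, 0, -11.4, 85], [26, 334, 0, 0, 0, -11.4, 85], [26, 334, 0, 0, 0, -11.4, 85], [26, 334, 0, 0, 0, -11.4, 85]]}}

```text
clock: 7.8
tool_pos: [0.6189, 0.2595, 0.2024]
eef_rot: [[0.437, 0.9, 0.0], [0.9, -0.437, -0.0], [-0.0, 0.0, -1.0]]
ft_force: [-0.0, -0.8, 0.4]
gripper_width: 0.0854
finger_force: 0.0
```

```bash
python3 - <<'E'
from h import *
np.set_printoptions(precision=4,suppress=True)
a=cap('top');W=cloud(a)
cv2.imwrite('pics/t2.png',cv2.resize(a['pixels'][160:260,150:400],None,fx=3,fy=3)[:,:,::-1])
c=np.array([.5844,-.1016]); R=np.array([[.9688,-.2479],[.2479,.9688]])
p=W.reshape(-1,3); p=p[~np.isnan(p[:,0])]; q=(p[:,:2]-c)@R.T
m=(abs(q[:,0])<.045)&(abs(q[:,1])<.07)&(p[:,2]>.095)&(p[:,2]<.13)
print(m.sum(), p[m].mean(0), q[m].mean(0), q[m].min(0),q[m].max(0))
E
```

```text
304 [ 0.5919 -0.073   0.1043] [0.0002 0.0296] [-0.0259  0.0039] [0.0261 0.0554]
```

View pics/t2.png

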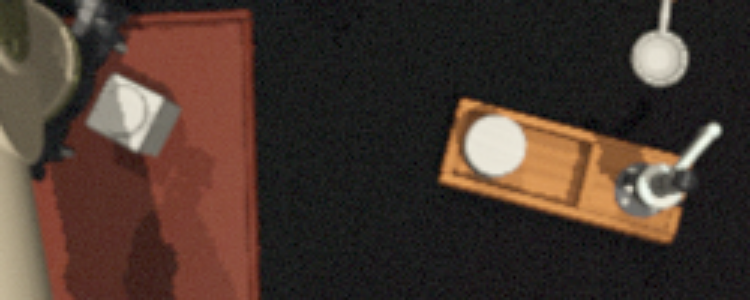

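The jar stands in the bay's far half at (492,146) in the crop, 30 mm from the bay's centre. The near half is still free, and the tin is at (130,113).

Emit:
{"api": "move_arm", "payload": {"series": [[0, 2, -40, 0, 0, 0, 85], [0, 2, -80, 0, 0, 0, 85], [0, 2, -110, 0, 0, 0, 85], [0, 2, -125, 0, 0, 0, 85], [0, 2, -125, 0, 0, 0, 85], [0, 2, -125, 0, 0, 0, 85], [0, 2, -125, 0, 0, 0, 40], [0, 2, -125, 0, 0, 0, 40], [0, 2, -125, 0, 0, 0, 40], [0, 2, -125, 0, 0, 0, 40], [0, 2, -125, 0, 0, 0, 40], [0, 2, -125, 0, 0, 0, 40], [0, 2, -125, 0, 0, 0, 40], [0, 2, -125, 0, 0, 0, 40]]}}

```text
clock: 9.25
tool_pos: [0.62, 0.2634, 0.0796]
eef_rot: [[0.435, 0.901, 0.003], [0.901, -0.435, 0.002], [0.003, 0.002, -1.0]]
ft_force: [0.6, -0.2, 5.9]
gripper_width: 0.0521
finger_force: 62.7
```

Emit:
{"api": "move_arm", "payload": {"series": [[0, 0, 40, 0, 0, 0, 40], [0, 0, 90, 0, 0, 0, 40], [0, 0, 130, 0, 0, 0, 40], [-42, -392, 130, 0, 0, 11.4, 40], [-42, -392, 130, 0, 0, 11.4, 40], [-42, -392, 130, 0, 0, 11.4, 40], [-42, -392, 130, 0, 0, 11.4, 40], [-42, -392, 130, 0, 0, 11.4, 40], [-42, -392, 130, 0, 0, 11.4, 40], [-42, -392, 130, 0, 0, 11.4, 40], [-42, -392, 130, 0, 0, 11.4, 40], [-42, -392, 130, 0, 0, 11.4, 40], [-42, -392, 130, 0, 0, 11.4, 40], [-42, -392, 130, 0, 0, 11.4, 40], [-42, -392, 130, 0, 0, 11.4, 40]]}}

```text
clock: 10.75
tool_pos: [0.577, -0.1269, 0.2073]
eef_rot: [[0.245, 0.97, -0.0], [0.97, -0.245, 0.001], [0.001, -0.0, -1.0]]
ft_force: [0.7, -0.9, -2.2]
gripper_width: 0.0519
finger_force: 64.0
```

```bash
python3 - <<'E'
from h import *
np.set_printoptions(precision=4,suppress=True)
s=readout.sense(); print(s['tool_pos'])
b=cap('side'); W=cloud(b)
cv2.imwrite('pics/tin1.png',cv2.resize(b['pixels'][170:310,210:340],None,fx=4,fy=4)[:,:,::-1])
p=W[170:310,210:340].reshape(-1,3); p=p[~np.isnan(p[:,0])]
m=(p[:,2]>.135)&(p[:,2]<.18)&(p[:,1]>-.19)&(p[:,1]<-.09)
print(m.sum(),p[m].mean(0),p[m].min(0),p[m].max(0),cv2.minAreaRect((p[m][:,:2]*1000).astype(np.float32)))
E
```

```text
[ 0.577  -0.1269  0.2073]
183 [ 0.5866 -0.1501  0.1575] [ 0.5463 -0.1622  0.1353] [ 0.6095 -0.109   0.1797] ((586.4750366210938, -143.2604522705078), (73.07597351074219, 38.60356521606445), 28.278074264526367)
```

View pics/tin1.png

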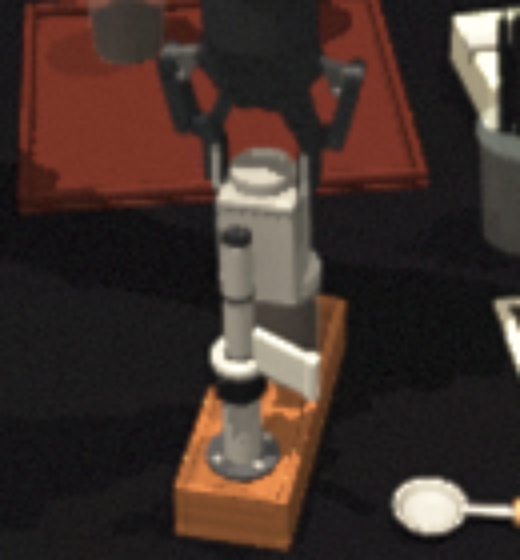

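```bash
python3 - <<'E'
from h import *
np.set_printoptions(precision=4,suppress=True)
c=np.array([.5844,-.1016]); R=np.array([[.9688,-.2479],[.2479,.9688]])
for n in('side','side','side'):
    W=cloud(cap(n)); p=W.reshape(-1,3); p=p[~np.isnan(p[:,0])]; q=(p[:,:2]-c)@R.T
    m=(p[:,2]>.14)&(p[:,2]<.20)&(abs(q[:,0])<.024)&(q[:,1]<-.04)&(q[:,1]>-.075)
    h=q[m]; print(m.sum(),h.mean(0),np.median(h,0), np.polyfit(h[:,0],h[:,1],1), readout.sense()['tool_pos'])
E
```

```text
179 [ 0.0092 -0.0527] [ 0.0092 -0.0528] [-0.0053 -0.0526] [ 0.5769 -0.1273  0.2073]
186 [ 0.0088 -0.0531] [ 0.0092 -0.0532] [-0.0137 -0.0529] [ 0.5769 -0.1276  0.2073]
178 [ 0.0092 -0.0534] [ 0.0092 -0.0535] [-0.0143 -0.0533] [ 0.5768 -0.1279  0.2073]
```

Emit:
{"api": "move_arm", "payload": {"series": [[0, -2, 0, 0, 0, 0, 40], [0, -2, -30, 0, 0, 0, 40], [0, -2, -60, 0, 0, 0, 40], [0, -2, -80, 0, 0, 0, 40], [0, -2, -100, 0, 0, 0, 40], [0, -2, -112, 0, 0, 0, 40], [0, -2, -120, 0, 0, 0, 40], [0, -2, -124, 0, 0, 0, 40], [0, -2, -124, 0, 0, 0, 40]]}}

```text
clock: 11.85
tool_pos: [0.5767, -0.131, 0.0835]
eef_rot: [[0.248, 0.969, -0.0], [0.969, -0.248, 0.0], [0.0, -0.0, -1.0]]
ft_force: [0.3, -0.2, -2.1]
gripper_width: 0.0518
finger_force: 64.0
```

Emit:
{"api": "move_arm", "payload": {"series": [[0, 0, -2, 0, 0, 0, 40], [0, 0, -2, 0, 0, 0, 40], [0, 0, -2, 0, 0, 0, 40], [0, 0, -2, 0, 0, 0, 85], [0, 0, -2, 0, 0, 0, 85], [0, 0, -2, 0, 0, 0, 85], [0, 0, -2, 0, 0, 0, 85], [0, 0, -2, 0, 0, 0, 85], [0, 0, 20, 0, 0, 0, 85], [0, 0, 60, 0, 0, 0, 85], [0, 0, 110, 0, 0, 0, 85], [0, 0, 160, 0, 0, 0, 85], [0, 0, 210, 0, 0, 0, 85], [0, 0, 210, 0, 0, 0, 85], [0, 0, 210, 0, 0, 0, 85]]}}

```text
clock: 13.35
tool_pos: [0.5771, -0.1313, 0.2949]
eef_rot: [[0.248, 0.969, 0.003], [0.969, -0.248, -0.0], [0.001, 0.003, -1.0]]
ft_force: [0.0, 0.4, -0.4]
gripper_width: 0.085
finger_force: 0.0
```

```bash
cat > mast.py <<'E'
from h import *
np.set_printoptions(precision=4,suppress=True)
o=np.array([.574,-.1423]); R=np.array([[.9688,-.2479],[.2479,.9688]])
def go(png):
    print(readout.sense()['tool_pos'])
    b=cap('side'); W=cloud(b); p=W.reshape(-1,3); p=p[~np.isnan(p[:,0])]; q=(p[:,:2]-o)@R.T
    a=np.array([0,-.075]); r=np.linalg.norm(q-a,axis=1)
    m=(r<.016)&(p[:,2]>.17)&(p[:,2]<.3); print('inner',m.sum(),p[m].mean(0),q[m].mean(0),p[m][:,2].max())
    m=(r<.07)&(r>.025)&(p[:,2]>.142)&(p[:,2]<.164)&(q[:,1]<-.05); 
    if m.sum()>5:
        d=q[m]-a; print('lever ang', m.sum(), np.median(np.arctan2(d[:,0],-d[:,1])), 'tip', p[m][np.argmax(r[m])], r[m].max())
    for n,(lo,hi) in {'tin':(-.055,-.005),'jar':(.005,.055)}.items():
        m=(abs(q[:,0])<.03)&(q[:,1]-.042>lo)&(q[:,1]-.042<hi)&(p[:,2]>.085)&(p[:,2]<.115); print(n,m.sum(),q[m].mean(0)-[0,.042],p[m][:,2].max())
    cv2.imwrite('pics/'+png,cv2.resize(b['pixels'][190:310,210:340],None,fx=5,fy=5,interpolation=cv2.INTER_CUBIC)[:,:,::-1][:600])
E
python3 -c "import mast;mast.go('m1.png')"
```

```text
[ 0.5771 -0.1313  0.2949]
inner 181 [ 0.5568 -0.2184  0.2104] [ 0.0022 -0.078 ] 0.2409630884999603
lever ang 86 1.1238188070098345 tip [ 0.6062 -0.2559  0.1466] 0.06526956664957284
tin 127 [ 0.0106 -0.0296] 0.10728973062865643
jar 198 [0.0036 0.0249] 0.10932248381995491
```

View pics/m1.png

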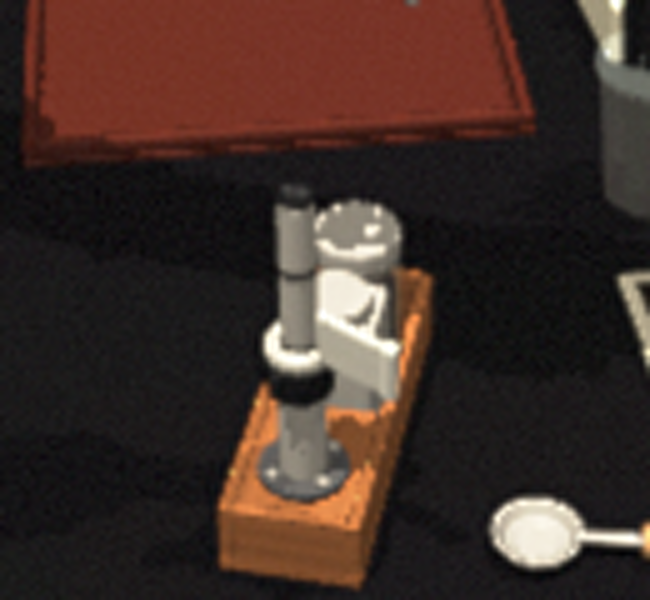

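The jar's lid is at (357,230) and the tin is in front of it at (350,300), both standing in the bay. The mast cap is at (294,193) and its mark at (294,270); the lever is open at about 1.1 rad.

Emit:
{"api": "move_arm", "payload": {"series": [[-21, -82, 0, 0, 0, 30, 85], [-21, -82, 0, 0, 0, 30, 85], [-21, -82, 0, 0, 0, 30, 85], [-21, -82, 0, 0, 0, 30, 85], [-21, -82, 0, 0, 0, 30, 85], [-21, -82, 0, 0, 0, 30, 85], [-21, -82, -30, 0, 0, 30, 85], [-21, -82, -55, 0, 0, 30, 85], [-21, -82, -72, 0, 0, 30, 85], [-21, -82, -72, 0, 0, 30, 85], [-21, -82, -72, 0, 0, 30, 85]]}}

```text
clock: 14.5
tool_pos: [0.5556, -0.2126, 0.2215]
eef_rot: [[-0.269, 0.963, -0.001], [0.963, 0.269, 0.0], [0.0, -0.001, -1.0]]
ft_force: [-0.1, 1.2, 0.9]
gripper_width: 0.085
finger_force: 0.0
```

Close on the mast.

Emit:
{"api": "move_arm", "payload": {"series": [[0, 0, 0, 0, 0, 0, 5], [0, 0, 0, 0, 0, 0, 5], [0, 0, 0, 0, 0, 0, 5], [0, 0, 0, 0, 0, 0, 5], [0, 0, 0, 0, 0, 0, 5], [0, 0, 0, 0, 0, 0, 5], [0, 0, 0, 0, 0, 0, 5], [0, 0, 0, 0, 0, 0, 5], [0, 0, 0, 0, 0, 0, 5], [0, 0, 0, 0, 0, 0, 5], [0, 0, 0, 0, 0, 0, 5]]}}

```text
clock: 15.6
tool_pos: [0.5572, -0.2126, 0.2223]
eef_rot: [[-0.271, 0.963, 0.003], [0.963, 0.271, -0.0], [-0.001, 0.003, -1.0]]
ft_force: [5.4, 0.4, 1.0]
gripper_width: 0.0177
finger_force: 58.6
```

```bash
python3 -c "import mast;mast.go('m2.png')"
```

```text
[ 0.5572 -0.2126  0.2223]
inner 288 [ 0.5572 -0.219   0.2271] [ 0.0028 -0.0785] 0.2987902807383752
lever ang 85 1.1278688772400385 tip [ 0.6062 -0.2562  0.1502] 0.06542697244903402
tin 127 [ 0.0109 -0.0291] 0.10690706999960398
jar 201 [0.0041 0.0241] 0.10857507231991814
```

View pics/m2.png

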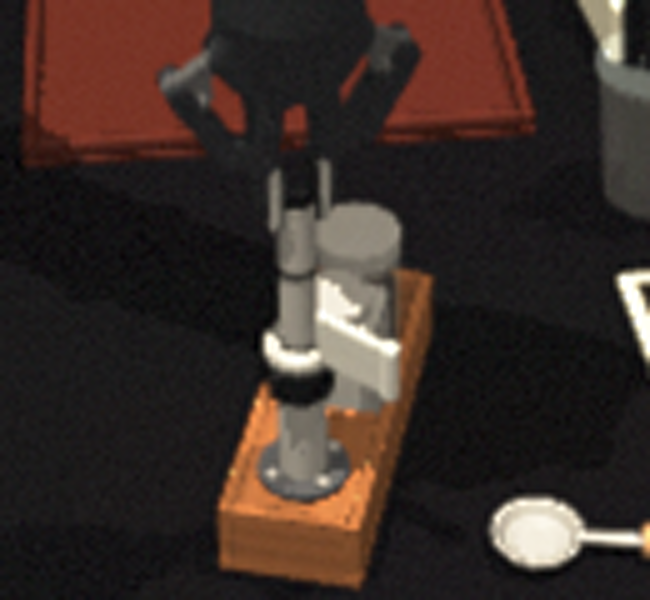

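```bash
python3 - <<'E'
from h import *
np.set_printoptions(precision=4,suppress=True)
b=cap('side');W=cloud(b)
t=readout.sense(); c=t['tool_pos'][:2]; R=t['eef_rot'][:2,:2]
q=(W[...,:2]-c)@R  # cols: x tool, y tool
z=W[...,2]
for s in(1,-1):
    m=(s*q[...,1]>.0115)&(s*q[...,1]<.03)&(abs(q[...,0])<.02)&(z>.17)&(z<.26)
    v,u=np.where(m); print(s,m.sum(),np.sort(z[m])[:8], 'px rows',v.max() if len(v) else 0)
    k=np.argsort(z[m])[:6]; print(np.c_[u[k],v[k],q[m][k]*1000])
# expected pixel rows: mast-front points projected
T=np.linalg.inv(b['cam_to_world'])
def pr(P): 
    P=np.array(P)@T[:3,:3].T+T[:3,3]; return cv2.projectPoints(P.reshape(-1,1,3),np.zeros(3),np.zeros(3),b['intrinsics'],b['dist'])[0].reshape(-1,2)
a=np.array([.5565,-.2125])
for n,P in {'tipA':[*(c+R[:,1]*.013),.197],'tipB':[*(c-R[:,1]*.013),.197],'top239':[*a,.239],'mark189':[a[0],a[1]-.01,.189],'ring140':[a[0],a[1]-.019,.140]}.items():
    x=pr([P])[0]; print(n,x,'crop',(x-[210,190])*5)
E
```

```text
1 34 [0.2253 0.2264 0.2309 0.2322 0.2325 0.2325 0.2332 0.2335] px rows 233
[[274.     233.      -7.7912  11.5311]
 [275.     233.     -10.0247  13.5026]
 [275.     232.     -11.6133  13.0753]
 [276.     230.      -6.1527  17.505 ]
 [275.     231.      -9.6506  13.7309]
 [277.     230.      -7.4436  19.7581]]
-1 55 [0.223  0.2261 0.2281 0.2292 0.2295 0.2298 0.2305 0.2316] px rows 235
[[263.     234.       0.227  -15.2833]
 [264.     235.      -8.4389 -15.1071]
 [264.     234.      -6.9727 -14.6067]
 [265.     235.     -13.0577 -13.7623]
 [263.     233.      -4.0256 -16.3156]
 [265.     234.      -9.9299 -12.8066]]
tipA [273.8314 239.7886] crop [319.157  248.9431]
tipB [264.2043 241.8473] crop [271.0213 259.2365]
top239 [268.3419 227.8194] crop [291.7095 189.0968]
mark189 [268.9298 245.6717] crop [294.649  278.3586]
ring140 [269.4811 262.3469] crop [297.4055 361.7345]
```

The pads hold the mast, but their tips are at row 228 of the crop. That is only about 25 mm below the mast top, higher than nominal, so I'll regrip 17 mm lower.

Emit:
{"api": "move_arm", "payload": {"series": [[0, 0, 0, 0, 0, 0, 50], [0, 0, 0, 0, 0, 0, 50], [0, 0, 0, 0, 0, 0, 50], [0, 0, -8, 0, 0, 0, 50], [0, 0, -17, 0, 0, 0, 50], [0, 0, -17, 0, 0, 0, 50], [0, 0, -17, 0, 0, 0, 5], [0, 0, -17, 0, 0, 0, 5], [0, 0, -17, 0, 0, 0, 5], [0, 0, -17, 0, 0, 0, 5], [0, 0, -17, 0, 0, 0, 5], [0, 0, -17, 0, 0, 0, 5], [0, 0, -17, 0, 0, 0, 5], [0, 0, -17, 0, 0, 0, 5]]}}

```text
clock: 17.1
tool_pos: [0.5572, -0.2125, 0.2052]
eef_rot: [[-0.271, 0.963, 0.003], [0.963, 0.271, -0.0], [-0.001, 0.003, -1.0]]
ft_force: [6.4, 0.6, -0.8]
gripper_width: 0.0186
finger_force: 58.6
```

```bash
python3 -c "import mast;mast.go('m3.png')"
```

```text
[ 0.5572 -0.2125  0.2052]
inner 306 [ 0.5576 -0.2195  0.2289] [ 0.0033 -0.0788] 0.29914531257496
lever ang 85 1.132175682451357 tip [ 0.6034 -0.2597  0.1603] 0.0656249964034277
tin 130 [ 0.0109 -0.0291] 0.10773909845858398
jar 170 [0.0076 0.0236] 0.10710842803987153
```

View pics/m3.png

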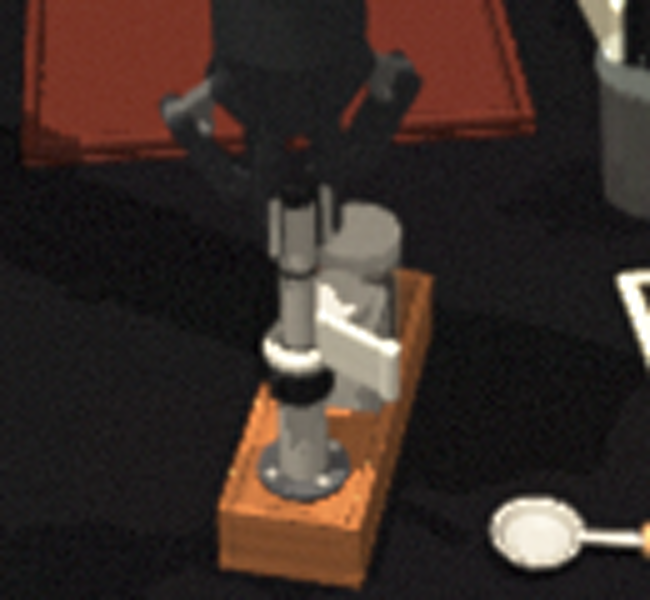

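The tips are now at row 258, about 8 mm above the mark at row 268, so they will end near 149 mm. Next I push down about 49 mm.

Emit:
{"api": "move_arm", "payload": {"series": [[0, 0, -8, 0, 0, 0, 5], [0, 0, -16, 0, 0, 0, 5], [0, 0, -24, 0, 0, 0, 5], [0, 0, -32, 0, 0, 0, 5], [0, 0, -40, 0, 0, 0, 5], [0, 0, -45, 0, 0, 0, 5], [0, 0, -48, 0, 0, 0, 5], [0, 0, -48, 0, 0, 0, 5], [0, 0, -48, 0, 0, 0, 5], [0, 0, -48, 0, 0, 0, 5]]}}

```text
clock: 18.15
tool_pos: [0.5573, -0.2125, 0.1575]
eef_rot: [[-0.271, 0.963, 0.004], [0.963, 0.271, -0.0], [-0.001, 0.004, -1.0]]
ft_force: [5.6, 2.4, 7.9]
gripper_width: 0.0188
finger_force: 60.6
```

```bash
python3 - <<'E'
from h import *
import mast; mast.go('m4.png')
b=cap('side'); print(readout.sense()['ft_force'])
A=np.load('side0.npz')['pixels']
# row brightness profile down the mast centre: start vs now
for n,I in(('start',A),('now',b['pixels'])):
    print(n,{r:int(I[r,268:271].mean()) for r in range(224,275)})
I=np.hstack([cv2.resize(x[220:290,240:300],None,fx=6,fy=6,interpolation=cv2.INTER_CUBIC) for x in(A,b['pixels'])])
cv2.imwrite('pics/m4b.png',I[:,:,::-1])
E
```

```text
[ 0.5573 -0.2125  0.1575]
inner 221 [ 0.5575 -0.22    0.2141] [ 0.0033 -0.0794] 0.2705394604163214
lever ang 85 1.1181254025185732 tip [ 0.6063 -0.2553  0.1529] 0.06492634954342442
tin 87 [ 0.0174 -0.0303] 0.10661708444283424
jar 73 [0.0166 0.018 ] 0.10650469399824614
[5.207  2.2468 8.3189]
start {224: 23, 225: 26, 226: 30, 227: 52, 228: 66, 229: 48, 230: 33, 231: 49, 232: 132, 233: 133, 234: 128, 235: 126, 236: 127, 237: 127, 238: 129, 239: 128, 240: 128, 241: 129, 242: 130, 243: 129, 244: 107, 245: 58, 246: 98, 247: 123, 248: 128, 249: 130, 250: 130, 251: 130, 252: 130, 253: 131, 254: 131, 255: 130, 256: 132, 257: 131, 258: 129, 259: 111, 260: 170, 261: 251, 262: 250, 263: 191, 264: 114, 265: 49, 266: 21, 267: 20, 268: 21, 269: 20, 270: 25, 271: 69, 272: 104, 273: 108, 274: 107}
now {224: 29, 225: 32, 226: 32, 227: 29, 228: 30, 229: 30, 230: 31, 231: 30, 232: 30, 233: 26, 234: 25, 235: 26, 236: 25, 237: 26, 238: 26, 239: 25, 240: 25, 241: 20, 242: 35, 243: 26, 244: 19, 245: 24, 246: 64, 247: 102, 248: 110, 249: 109, 250: 108, 251: 108, 252: 108, 253: 108, 254: 119, 255: 122, 256: 117, 257: 116, 258: 93, 259: 59, 260: 167, 261: 252, 262: 251, 263: 194, 264: 117, 265: 49, 266: 21, 267: 22, 268: 21, 269: 19, 270: 26, 271: 70, 272: 106, 273: 110, 274: 109}
```

View pics/m4b.png

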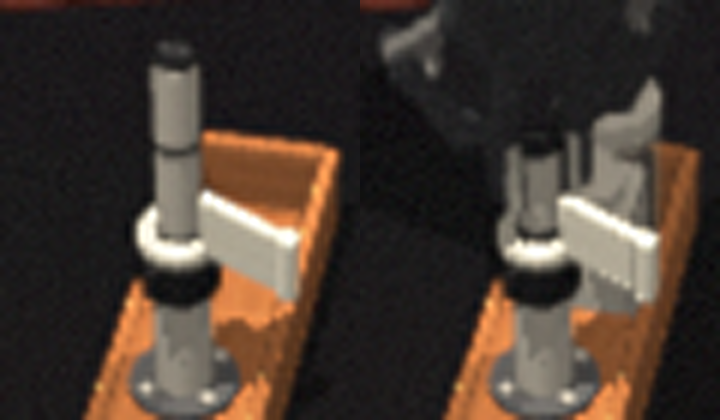

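The mark now touches the cam ring's white top (right half of the picture, near (540,235)), and the tips straddle the mast beside the open lever. I'll sweep the lever clockwise.

Emit:
{"api": "move_arm", "payload": {"series": [[0, 0, 0, 0, 0, -5, 5], [0, 0, 0, 0, 0, -10, 5], [0, 0, 0, 0, 0, -15, 5], [0, 0, 0, 0, 0, -20, 5], [0, 0, 0, 0, 0, -25, 5], [0, 0, 0, 0, 0, -30, 5], [0, 0, 0, 0, 0, -35, 5], [0, 0, 0, 0, 0, -40, 5], [0, 0, 0, 0, 0, -45, 5], [0, 0, 0, 0, 0, -50, 5], [0, 0, 0, 0, 0, -55, 5], [0, 0, 0, 0, 0, -60, 5], [0, 0, 0, 0, 0, -60, 5], [0, 0, 0, 0, 0, -60, 5]]}}

```text
clock: 19.65
tool_pos: [0.5576, -0.2126, 0.1576]
eef_rot: [[0.698, 0.716, 0.004], [0.716, -0.698, -0.0], [0.003, 0.003, -1.0]]
ft_force: [5.7, 1.8, 7.9]
gripper_width: 0.0184
finger_force: 60.2
```

```bash
python3 - <<'E'
import mast; from h import *
mast.go('m5.png')
I=cap('side')['pixels']; print({r:int(I[r,268:271].mean()) for r in range(243,265)}, readout.sense()['ft_torque'],readout.sense()['joint_positions'])
E
```

```text
[ 0.5576 -0.2126  0.1576]
inner 192 [ 0.5497 -0.2163  0.2122] [-0.0052 -0.0777] 0.2710986076055042
lever ang 39 0.10635329279568477 tip [ 0.5416 -0.2761  0.1443] 0.06269819411282285
tin 119 [ 0.0167 -0.036 ] 0.10654429437226454
jar 41 [0.0198 0.0171] 0.10560801735911962
{243: 28, 244: 34, 245: 64, 246: 92, 247: 116, 248: 122, 249: 122, 250: 126, 251: 128, 252: 123, 253: 132, 254: 177, 255: 173, 256: 167, 257: 160, 258: 127, 259: 99, 260: 100, 261: 112, 262: 115, 263: 111, 264: 95} [ 0.4854 -0.9377  0.0536] [-0.2612  0.4432  0.7696  1.589  -0.3231  1.2367 -0.207 ]
```

Emit:
{"api": "move_arm", "payload": {"series": [[0, 0, 0, 0, 0, -2, 5], [0, 0, 0, 0, 0, -4, 5], [0, 0, 0, 0, 0, -6, 5], [0, 0, 0, 0, 0, -6, 5], [0, 0, 0, 0, 0, -6, 5], [0, 0, 0, 0, 0, -6, 5]]}}

```text
clock: 20.35
tool_pos: [0.5577, -0.2126, 0.1576]
eef_rot: [[0.769, 0.639, 0.005], [0.639, -0.769, -0.0], [0.003, 0.003, -1.0]]
ft_force: [5.6, 1.2, 7.3]
gripper_width: 0.0184
finger_force: 62.2
```

```bash
cat > chk.py <<'E'
import mast; from h import *
mast.go('m6.png')
o,R=mast.o,mast.R
s=readout.sense(); print(s['ft_torque'],s['ft_force'],s['eef_rot'][:,1],s['tool_pos'])
for n in('side','top'):
    W=cloud(cap(n)); p=W.reshape(-1,3); p=p[~np.isnan(p[:,0])]; q=(p[:,:2]-o)@R.T-[0,-.075]
    r=np.hypot(*q.T); m=(r>.045)&(r<.068)&(p[:,2]>.13)&(p[:,2]<.17)&(q[:,1]<.03)
    if m.sum(): print(n,m.sum(),'post mean',q[m].mean(0),'ang',np.arctan2(q[m][:,0].mean(),-q[m][:,1].mean()))
E
python3 chk.py
```

```text
[ 0.5577 -0.2126  0.1576]
inner 166 [ 0.5492 -0.2156  0.2113] [-0.0059 -0.0772] 0.2718711080021208
lever ang 39 0.059818430099610985 tip [ 0.5391 -0.2778  0.146 ] 0.06491852822165535
tin 118 [ 0.0163 -0.036 ] 0.10605870955878693
jar 40 [0.0184 0.0171] 0.10549121266712758
[ 0.4802 -1.1326  0.2148] [6.1522 1.3877 7.6653] [ 0.6392 -0.7691  0.0033] [ 0.5577 -0.2126  0.1576]
side 51 post mean [ 0.0016 -0.057 ] ang 0.027798911885302292
```

Emit:
{"api": "move_arm", "payload": {"series": [[0, 0, 0, 0, 0, -1.5, 5], [0, 0, 0, 0, 0, -3, 5], [0, 0, 0, 0, 0, -3, 5], [0, 0, 0, 0, 0, -3, 5]]}}

```text
clock: 20.9
tool_pos: [0.5579, -0.2126, 0.1577]
eef_rot: [[0.801, 0.598, 0.005], [0.598, -0.801, -0.001], [0.004, 0.003, -1.0]]
ft_force: [6.1, 2.0, 7.0]
gripper_width: 0.0183
finger_force: 64.7
```

```bash
python3 chk.py; python3 - <<'E'
from h import *
I=cap('side')['pixels']
for c in range(262,272): print(c,I[240:266,c].mean(1).astype(int))
E
```

```text
[ 0.5579 -0.2126  0.1577]
inner 165 [ 0.5495 -0.2163  0.2125] [-0.0054 -0.0778] 0.2724886858032445
lever ang 40 0.06603695274454507 tip [ 0.5396 -0.2757  0.161 ] 0.06272404913935123
tin 117 [ 0.0159 -0.0353] 0.10755397422691104
jar 47 [0.0179 0.0193] 0.10618922384880558
[ 0.472  -1.3114  0.3151] [6.036  1.8187 7.6864] [ 0.5982 -0.8013  0.0035] [ 0.5579 -0.2126  0.1577]
side 54 post mean [ 0.0014 -0.0563] ang 0.02546336839955651
262 [ 78  83  81  78  65  58  61  59  48  46  36  21  19  16  20  16  38  78
  89  90  72  39  17  26 105 164]
263 [ 90 104 107 105 104 105 121 125 128 126  95  46  19  12  17  54 144 229
 238 237 211 129  85 115 225 253]
264 [ 49  50  48  48  45  45  55  55  55  55  41  20  15  13  51 134 234 244
 243 243 240 213 234 252 255 255]
265 [ 26  22  24  25  25  42  50  53  53  47  46  46  38  56 113 140 229 219
 232 236 241 243 251 254 253 254]
266 [ 29  25  19  25  32  70 109 128 132 134 131 132 133 131 141 154 174 201
 237 239 240 237 202 166 156 154]
267 [ 25  20  13  20  27  45  94 134 140 140 139 142 139 148 210 235 234 238
 240 199 155 134 114 105 101 102]
268 [ 26  25  26  28  34  57  82  94  97  97  97 113 116 148 233 237 207 159
 139 117 103 102 100 103 101 100]
269 [ 32  35  38  39  47  90 124 129 128 128 127 129 128 135 156 140 125 110
  99  86  99 107 115 113  81  52]
270 [ 28  29  29  33  37  45  85 101 106 110 111 112 111 108 110 107 111 114
  81  45  70 110 132 127  85  38]
271 [ 35  27  31  31  31  30  47  55  57  67  70  76  73  71  72  94 106 111
  71  33  71 129 143 133  86  38]
```

```bash
python3 -c "
from station import workorder
print(workorder.sign_off())"
```

```text
the job is handed in; nothing more can be done
None
```

The job is handed in; the judge's result wasn't shown. By my camera and force readings, the jar and tin stand in the bay, and the arm still grips the mast within about 2 mm of its mark with the lever closed against its stop.

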